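# Stack the tea cartons in running bond on the serving board

### The job

Stack the five tea cartons on the wooden board like bricks, upright and square to the board: first lay the long green and the long orange carton each over the inlaid field of its own colour, then the long blue one on top, centred over the joint between them, and last the two small ones at its two ends, each on the long carton of its own colour with its outer end about in line with the one below. Keep the cartons upright all the way, and leave the cup beside the board and the steel pitcher where they stand.

Things in the scene. Friction and masses are not known exactly. Their poses are not given: they have to be found in the camera images.
- board: Fixed flat dark brown wooden serving board on the counter, 80 deep (x) x 270 long (y) mm, upper face 12 mm above the counter. Origin: centre of its underside at counter height. Own y runs along its length, x across it, z up. It lies at a different place and a little turned at each start.
- green_field: Green rectangle inlaid flat in the board's upper face, 44 (x) x 104 (y) mm, practically flush; its centre lies on the board's long centre line, 58 mm to one side of the board's centre; which side changes from start to start. Origin: its centre, on the board's upper face. Axes as the board's.
- orange_field: Orange rectangle, otherwise like the green one, 58 mm to the other side of the board's centre (two long cartons centred on the fields have a gap of 6 mm between them).
- green_long: Dark green tea carton, long size: 50 wide (x) x 110 long (y) x 42 high mm, 0.12 kg nominal, closed and rigid, with a small blank label outline on top; belongs on the green field. Origin: centre of its underside. Own y runs along its length, x across its width, z up. Starts upright on the counter.
- orange_long: Orange tea carton, long size: 50 wide (x) x 110 long (y) x 42 high mm, 0.12 kg nominal, closed and rigid, with a small blank label outline on top; belongs on the orange field. Origin: centre of its underside. Own y runs along its length, x across its width, z up. Starts upright on the counter.
- blue_long: Dark blue tea carton, long size: 50 wide (x) x 110 long (y) x 42 high mm, 0.12 kg nominal, closed and rigid, with a small blank label outline on top; belongs in the upper course, across the joint of the other two, centred over the board's centre. Origin: centre of its underside. Own y runs along its length, x across its width, z up. Starts upright on the counter.
- green_small: Dark green tea carton, small (half) size: 50 x 50 x 42 high mm, 0.06 kg nominal, rigid, label outline on top; goes on the long green carton, beside the blue one: with a gap of 5 mm to the blue one its centre is 85 mm from the board's centre along the board. Origin: centre of its underside, z up. Starts upright on the counter; any of its four sides may face front.
- orange_small: Orange tea carton, small (half) size: 50 x 50 x 42 high mm, 0.06 kg nominal, rigid, label outline on top; goes on the long orange carton, beside the blue one: with a gap of 5 mm to the blue one its centre is 85 mm from the board's centre along the board. Origin: centre of its underside, z up. Starts upright on the counter; any of its four sides may face front.
- cup: Bystander: green and white handled cup, 65 x 91 x 55 mm, loose, on the counter to the right of the board. Origin: centre of its underside. Not to be moved.
- pitcher: Bystander: small steel milk pitcher with handle, 69 x 98 x 80 mm, loose, on the counter at the left end of the row of cartons. Origin: centre of its underside. Not to be moved.

How it is judged:
On the way, in this order (a step that is already met when the one before it is completed fails the run):
1. the long green and long orange cartons lie released on the fields of their own colours, upright and square to the board (horizontal distance between green_long and green_field below 0.012 m and angle between the y axis of each of green_long, orange_long and the y axis of board, either way round below 0.2 rad and z of green_long in the frame of board between 0.008 and 0.017 m and contact force between the fingers and green_long below 0.3 N and linear speed of each of green_long, orange_long below 0.02 m/s and angle between each of green_long, orange_long's own z axis and vertical below 0.08 rad and horizontal distance between orange_long and orange_field below 0.012 m and z of orange_long in the frame of board between 0.008 and 0.017 m and contact force between the fingers and orange_long below 0.3 N), for 0.2 s.
2. the long blue carton lies released across their joint, centred on the board, while the small cartons still wait on the counter (all of step 1 and x of blue_long in the frame of board between -0.012 and 0.012 m and y of blue_long in the frame of board between -0.012 and 0.012 m and z of blue_long in the frame of board between 0.049 and 0.06 m and angle between the y axis of blue_long and the y axis of board, either way round below 0.2 rad and contact force between the fingers and blue_long below 0.3 N and linear speed of blue_long below 0.02 m/s and angle between blue_long's own z axis and vertical below 0.08 rad and height (world z) of each of green_small, orange_small below 0.03 m), for 0.2 s.
3. each small carton lies released in the upper course, at the blue one's end, on the long carton of its own colour (all of step 1 and x of blue_long in the frame of board between -0.012 and 0.012 m and y of blue_long in the frame of board between -0.012 and 0.012 m and z of blue_long in the frame of board between 0.049 and 0.06 m and angle between the y axis of blue_long and the y axis of board, either way round below 0.2 rad and contact force between the fingers and blue_long below 0.3 N and linear speed of each of blue_long, green_small, orange_small below 0.02 m/s and angle between each of blue_long, green_small, orange_small's own z axis and vertical below 0.08 rad and horizontal distance between green_small and board between 0.073 and 0.097 m and horizontal distance between green_small and green_field below 0.05 m and (angle between the y axis of green_small and the y axis of board, either way round below 0.2 rad or angle between the x axis of green_small and the y axis of board, either way round below 0.2 rad) and x of green_small in the frame of board between -0.012 and 0.012 m and z of green_small in the frame of board between 0.049 and 0.06 m and contact force between the fingers and green_small below 0.3 N and horizontal distance between orange_small and board between 0.073 and 0.097 m and horizontal distance between orange_small and orange_field below 0.05 m and (angle between the y axis of orange_small and the y axis of board, either way round below 0.2 rad or angle between the x axis of orange_small and the y axis of board, either way round below 0.2 rad) and x of orange_small in the frame of board between -0.012 and 0.012 m and z of orange_small in the frame of board between 0.049 and 0.06 m and contact force between the fingers and orange_small below 0.3 N), for 0.2 s.
At the end, for the whole second after the job is handed in: Each long green/orange carton within 12 mm of its field's centre; long blue on both, within 12 mm of the board's centre; each small one on its colour's long carton, within 12 mm of the centre line and 85 +-12 mm from the board's centre. All upright, square within 0.2 rad, released, at rest (all of step 3); the robot touches nothing.
It fails at once if a bystander (cup or pitcher) is moved by more than 25 mm (distance of any of cup, pitcher from where it was at the start of the episode above 0.025 m).
It fails at once if a carton is tipped by more than 0.6 rad (angle between any of green_long, orange_long, blue_long, green_small, orange_small's own z axis and vertical above 0.6 rad).
It also fails if it takes over 102 s, if anything falls off the work surface, if the arm or the gripper's body presses on something with over 40 N, if the wrist force passes 120 N, or if a joint passes its speed limit or range.

### The arm

A 6-joint arm with a two-finger parallel gripper is mounted at the origin on a cart in front of the work surface, level with it; the furniture and walls round the work are solid. World frame = base frame: x ahead of the robot, y to its left, z up, the work surface at z = 0. Lengths are in m, angles in rad, forces in N, time in s.
With the tool pointing down it reaches from about 0.3 to 0.775 m from the base axis. Payload 14.6 kg.
Tool frame: the origin (TCP) lies at the very end of the fingers, on their centre line; the grasp point (between the pads) lies 19 mm behind it; z points along the fingers, y is the direction in which the jaws open and shut (so a half turn about z gives the same grasp; the last joint's range is limited). The gripper opens to 94 mm and grips with 3 to 60 N. Pads are 16 mm wide; open, the fingers measure 119 mm over their backs; the gripper's body (75 mm by 177 mm) begins 78 mm behind the grasp point.
Start: joints at [1.085, 0.3, 1.521, -0, 1.321, -0.067], TCP at [0.224, 0.502, 0.205] pointing down, gripper open.
Joint ranges: [-3.03, 3.03], [-0.79, 2.21], [0.23, 2.52], [-1.04, 4.18], [0, 3.07], [-2.55, 2.55]. Speed limits (rad/s): [2.22, 2.22, 2.57, 3.14, 3.14, 3.14].

### API

Orientations are given as [roll, pitch, yaw] about the fixed x, y, z axes, in that order (R = Rz(yaw) Ry(pitch) Rx(roll)).
In Python, from station import status, camera, ctrl gives the robot as it stands. The module is installed in compiled form; this text tells all that it offers.
- The arm moves only by the shell command python3 -m jog 'ROWS' [FORCE]. ROWS is JSON, a list of rows, each a list of 7 numbers: the shift along the tool's x, y, z each as a share of 1000 mm, from -1 to 1, then the turn, a rotation vector about the tool's x, y, z each as a share of pi/2 rad, from -1 to 1, then the opening, from -1 (shut) to 1 (fully open), so that 0 is half open. A call has 1 to 20 rows; each row is the pose to reach, as a shift and turn from the pose measured when the call began, along the tool's axes at that moment; what a row does not reach only later rows make up. A row lasts 1/10 s, in which the tool goes at most 50 mm and 8.59 degrees, less where a joint would pass 70% of its speed; a pose out of reach is approached as far as the arm can. A call with a number of a shift or a turn outside -1 to 1 is refused whole. A call with a gripper value outside its range is refused whole. The fingers move at their own pace and stop on an object; FORCE is the grip in N (left out, the last holds). Time passes only in rows, so rows that repeat a pose let the fingers close. It gives the time, the measured TCP pose, the force and the opening at its end, in the units of the state.
- status.get_obs(): the state, without advancing time (a new reading comes with each control period).
- camera(name): name is "scene" or "top" or "wrist"; returns a dict with "image" (384x512x3 uint8, red, green, blue), "fx", "fy", "cx", "cy" (pixels), "k1" (the pictures are not rectified: a ray, as slopes to the right and down, at radius r is drawn at 1 + k1 r^2 times it, then the intrinsics apply), "world_from_camera" (4x4, takes a point from camera to world coordinates). Camera axes: x right, y down, z forward; pixel columns grow to the right and rows downward; lengths in m; the calibration is good to about 2 mm. A picture is of the moment at which its call begins. There is no depth.
- ctrl.hand_in(): hands the job in, once; it reports no verdict.
The state is a dict: "time_s": time; "qpos": joint angles; "joint_vel": joint speeds; "tau": joint torques, N m; "ee_pos": TCP position; "eef_rot": TCP orientation; "force": force on the tool from outside, world axes, zero at the start; "moment": the same for the moment, N m; "grip_width": finger opening in m.
Only numpy, scipy, OpenCV 4.12 (cv2) and the standard library are available. Lean on these libraries where they do the work, as an engineer would, in place of code of your own. Each camera call takes 0.05 s, during which the arm holds its last target.

## Working session

There is one attempt and no reset: what is moved stays moved. The work goes in short steps, Python scripts to look and compute and a shell command to move; the robot and the scene stay as the last step left them, time stands still between calls to the robot, and variables do not carry over. Pictures are saved under pics/ and viewed, and the job is handed in when it is done.

```bash
mkdir -p pics; ls; python3 - <<'E'
from station import status,camera
import cv2
print(status.get_obs())
for n in("scene","top","wrist"):
    c=camera(n);cv2.imwrite(f"pics/{n}0.png",c["image"][:,:,::-1])
    print(n,c["fx"],c["fy"],c["cx"],c["cy"],c["k1"],c["world_from_camera"].round(4).tolist() if hasattr(c["world_from_camera"],'round') else c["world_from_camera"])
E
```

```text
pics
{'time_s': 0.0, 'qpos': array([ 1.08537155e+00,  3.00498799e-01,  1.52162056e+00,  1.63976196e-05,
        1.32071837e+00, -6.65967471e-02]), 'joint_vel': array([ 7.36552448e-05,  1.04067071e-03,  1.86867331e-03, -1.29168404e-03,
       -4.71920890e-04,  8.10234470e-04]), 'tau': array([-7.49063183e-04, -5.31810093e+01, -3.52744353e+01,  7.07768602e-02,
        2.43422430e-02, -9.95453934e-05]), 'ee_pos': array([0.22354342, 0.50221014, 0.20485445]), 'eef_rot': array([-3.14035139e+00, -9.87039788e-05,  2.72276049e+00]), 'force': array([ 0.08029046, -0.05683561,  0.7894195 ]), 'moment': array([-0.00167306, -0.02629399,  0.01532247]), 'grip_width': 0.09375659649024876}
scene 489.4964555044818 489.4964555044818 260.48612513341175 188.9441907933665 -0.02231477451506684 [[-0.8371, -0.304, 0.4548, -0.2174], [-0.5468, 0.4912, -0.678, 1.2092], [-0.0173, -0.8163, -0.5774, 0.9864], [0.0, 0.0, 0.0, 1.0]]
top 448.92778202346966 448.92778202346966 255.09135663768447 188.80022078340374 -0.17149651218470718 [[0.0323, -0.9746, 0.2215, 0.265], [-0.9995, -0.0326, 0.0023, 0.0761], [0.0049, -0.2215, -0.9752, 1.1741], [0.0, 0.0, 0.0, 1.0]]
wrist 339.78819401204447 339.78819401204447 257.6314957614125 193.73775008068964 -0.01219536536125174 [[0.4061, 0.8824, 0.2378, 0.1549], [0.9138, -0.3917, -0.1072, 0.5326], [-0.0014, 0.2609, -0.9654, 0.3842], [0.0, 0.0, 0.0, 1.0]]
```

View pics/top0.png

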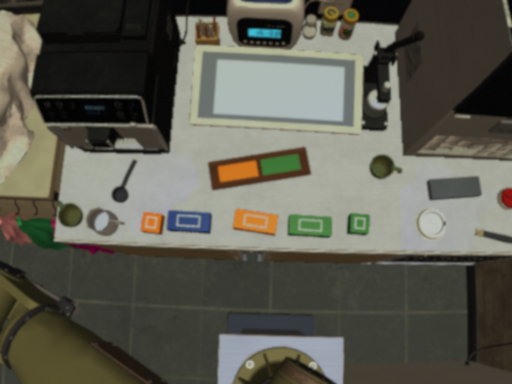

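View pics/scene0.png

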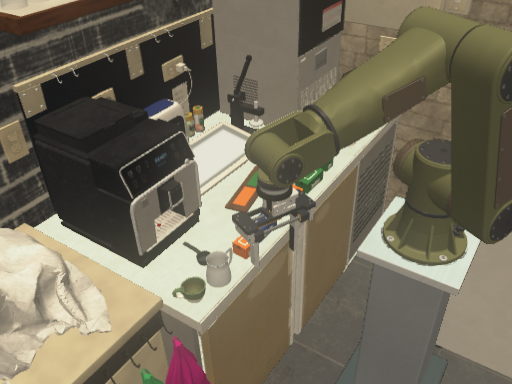

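View pics/wrist0.png

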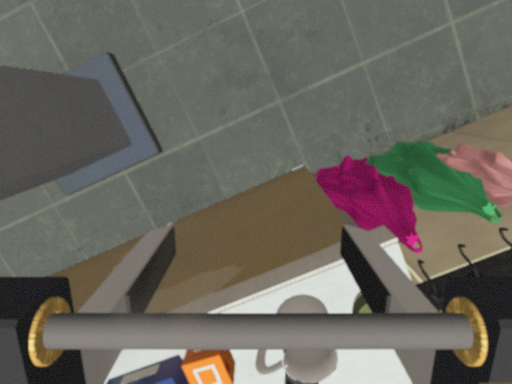

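The top view shows the row of cartons (orange small 152,223; blue 189,222; orange long 256,222; green long 310,226; green small 358,224), the board at about (260,168) with orange on the left and green on the right, the pitcher at (103,221) and the cup at (383,167). Now I'll measure these.

```bash
cat > h.py <<'E'
import numpy as np,cv2
from station import status,camera
def ray(c,px):
    K=np.array([[c["fx"],0,c["cx"]],[0,c["fy"],c["cy"]],[0,0,1.]])
    p=cv2.undistortPoints(np.float64(px).reshape(-1,1,2),K,np.array([c["k1"],0,0,0,0.])).reshape(-1,2)
    d=np.c_[p,np.ones(len(p))]; T=np.array(c["world_from_camera"])
    return T[:3,3],d@T[:3,:3].T
def plane(c,px,z):
    o,d=ray(c,px); return (o+d*((z-o[2])/d[:,2])[:,None])
def rect(c,cnt,z):
    """min area rect of contour in the plane: centre, size(long,short), yaw of long side"""
    w=plane(c,cnt.reshape(-1,2),z)[:,:2]
    (cx,cy),_,_=r=cv2.minAreaRect((w*1000).astype(np.float32))
    b=cv2.boxPoints(r)/1000; e1=b[1]-b[0];e2=b[2]-b[1]
    e=e1 if np.hypot(*e1)>np.hypot(*e2) else e2
    return (cx/1000,cy/1000),sorted([np.hypot(*e1),np.hypot(*e2)])[::-1],np.degrees(np.arctan2(e[1],e[0]))%180
def conts(m,amin=60):
    cs,_=cv2.findContours(m.astype(np.uint8),cv2.RETR_EXTERNAL,cv2.CHAIN_APPROX_NONE)
    return [k for k in cs if cv2.contourArea(k)>amin]
def masks(im):
    h=cv2.cvtColor(im,cv2.COLOR_RGB2HSV);H,S,V=[h[...,i].astype(int) for i in range(3)]
    return dict(orange=(H>6)&(H<20)&(S>170)&(V>120),green=(H>45)&(H<80)&(S>110)&(V>50),blue=(H>105)&(H<130)&(S>110)&(V>50)),(H,S,V)
E
python3 - <<'E'
from h import *
c=camera("top");im=c["image"];cv2.imwrite("pics/top1.png",cv2.resize(im[130:250,60:410,::-1],None,fx=2.28,fy=2.28,interpolation=cv2.INTER_CUBIC))
M,(H,S,V)=masks(im)
for p in [(152,213),(152,232),(189,213),(189,232),(256,212),(256,230),(310,218),(310,234),(238,170),(280,163),(215,175),(358,217)]: print(p,H[p[1],p[0]],S[p[1],p[0]],V[p[1],p[0]])
for k,m in M.items():
    for q in conts(m):
        z=0.042
        x,y,w,hh=cv2.boundingRect(q)
        if y<195: z=0.012
        if y<260: print(k,(x,y,w,hh),[np.round(t,4) for t in rect(c,q,z)])
E
```

```text
(152, 213) 11 145 192
(152, 232) 12 144 147
(189, 213) 111 118 121
(189, 232) 30 15 119
(256, 212) 14 161 196
(256, 230) 15 199 186
(310, 218) 55 91 138
(310, 234) 56 125 114
(238, 170) 14 216 208
(280, 163) 57 134 118
(215, 175) 11 161 76
(358, 217) 52 58 154
orange (142, 213, 20, 20) [array([0.4248, 0.342 ]), array([0.049 , 0.0474], dtype=float32), np.float32(86.0033)]
orange (234, 210, 43, 24) [array([0.4367, 0.0765]), array([0.1039, 0.048 ], dtype=float32), np.float32(83.0459)]
orange (218, 160, 41, 23) [array([0.5769, 0.1271]), array([0.1075, 0.0481], dtype=float32), np.float32(101.2803)]
green (302, 222, 17, 6) [array([ 0.4335, -0.0643]), array([0.0412, 0.0129], dtype=float32), np.float32(91.6795)]
green (16, 218, 37, 30) [array([0.3841, 0.6614]), array([0.1123, 0.0746], dtype=float32), np.float32(90.8394)]
green (289, 216, 42, 20) [array([ 0.4308, -0.0631]), array([0.1051, 0.0465], dtype=float32), np.float32(89.0431)]
green (349, 214, 19, 20) [array([ 0.4395, -0.1886]), array([0.0482, 0.0472], dtype=float32), np.float32(179.0465)]
green (261, 154, 40, 21) [array([0.5994, 0.0134]), array([0.1034, 0.0433], dtype=float32), np.float32(101.1183)]
blue (180, 218, 17, 6) [array([0.4334, 0.2475]), array([0.0415, 0.0129], dtype=float32), np.float32(92.1204)]
blue (168, 212, 42, 20) [array([0.4314, 0.2457]), array([0.1063, 0.0459], dtype=float32), np.float32(88.3698)]
```

View pics/top1.png

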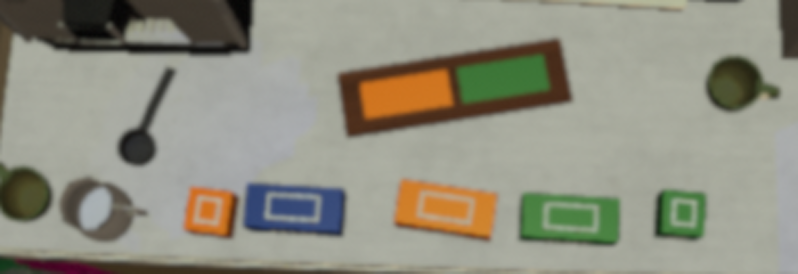

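```bash
cat > go.py <<'E'
import sys,numpy as np
from scipy.spatial.transform import Rotation as R
from station import status
def go(x,y,z,yawdeg):
    o=status.get_obs(); A=R.from_euler('xyz',o["eef_rot"])
    B=min((R.from_euler('xyz',[np.pi,0,np.radians(yawdeg+k)]) for k in(0,180)),key=lambda b:(A.inv()*b).magnitude())
    d=A.inv().apply(np.array([x,y,z])-o["ee_pos"]); t=(A.inv()*B).as_rotvec()/(np.pi/2)
    print("t",round(o["time_s"],2),"pos",o["ee_pos"].round(4),"yaw",np.degrees(o["eef_rot"][2]).round(2),"q6",o["qpos"][5].round(2),"w",round(o["grip_width"],4),"F",o["force"].round(1))
    print("row",d.round(4).tolist(),t.round(4).tolist())
if __name__=="__main__": go(*map(float,sys.argv[1:5]))
E
python3 go.py .437 .0765 .13 83
```

```text
t 0.2 pos [0.2236 0.5023 0.2051] yaw 156.0 q6 -0.07 w 0.0943 F [-0.4 -0.2 -0.5]
row [-0.3681, -0.3022, 0.0753] [-0.0004, 0.0003, 0.8112]
```

```bash
python3 -m jog '[[-0.368,-0.302,0.075,0,0,0.811,1],[-0.368,-0.302,0.075,0,0,0.811,1],[-0.368,-0.302,0.075,0,0,0.811,1],[-0.368,-0.302,0.075,0,0,0.811,1],[-0.368,-0.302,0.075,0,0,0.811,1],[-0.368,-0.302,0.075,0,0,0.811,1],[-0.368,-0.302,0.075,0,0,0.811,1],[-0.368,-0.302,0.075,0,0,0.811,1],[-0.368,-0.302,0.075,0,0,0.811,1],[-0.368,-0.302,0.075,0,0,0.811,1],[-0.368,-0.302,0.075,0,0,0.811,1],[-0.368,-0.302,0.075,0,0,0.811,1],[-0.368,-0.302,0.075,0,0,0.811,1],[-0.368,-0.302,0.075,0,0,0.811,1]]' 15
python3 - <<'E'
from h import *
c=camera("wrist");cv2.imwrite("pics/w1.png",c["image"][:,:,::-1])
M,_=masks(c["image"])
for k,m in M.items():
    for q in conts(m,300): print(k,cv2.boundingRect(q),[np.round(t,4) for t in rect(c,q,.042)])
E
python3 go.py .437 .0765 .13 83
```

```text
time_s: 1.6
ee_pos: [0.4367, 0.0777, 0.1305]
eef_rot: [3.142, 0.0, 1.45]
force: [0.2, 0.6, 0.6]
grip_width: 0.0941
orange (248, 187, 24, 41) [array([0.4378, 0.0685]), array([0.0346, 0.0193], dtype=float32), np.float32(83.1344)]
orange (231, 168, 59, 91) [array([0.4371, 0.0622]), array([0.0787, 0.0474], dtype=float32), np.float32(83.0073)]
orange (373, 43, 76, 136) [array([0.5634, 0.1294]), array([0.0948, 0.0407], dtype=float32), np.float32(101.3247)]
green (247, 350, 52, 34) [array([ 0.4317, -0.0907]), array([0.049, 0.038], dtype=float32), np.float32(173.0916)]
green (240, 288, 55, 26) [array([ 0.4341, -0.0208]), array([0.047 , 0.0256], dtype=float32), np.float32(177.6899)]
green (403, 176, 66, 111) [array([0.5839, 0.027 ]), array([0.0942, 0.0397], dtype=float32), np.float32(101.4091)]
blue (193, 0, 71, 53) [array([0.4322, 0.2085]), array([0.0483, 0.0351], dtype=float32), np.float32(177.3724)]
t 1.65 pos [0.4367 0.0776 0.1305] yaw 83.1 q6 0.21 w 0.0937 F [-0.2  0.4 -0.3]
row [-0.0011, 0.0004, 0.0005] [0.0, 0.0003, 0.0011]
```

View pics/w1.png

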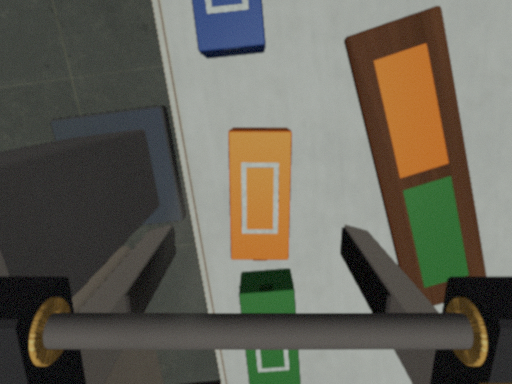

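```bash
sed -i 's/(S>170)&(V>120)/(S>120)\&(V>120)/; s/orange=(H>6)&(H<20)/orange=(H>6)\&(H<22)/;s/(H>45)&(H<80)&(S>110)/(H>45)\&(H<80)\&(S>90)/' h.py
python3 - <<'E'
from h import *
for n in("wrist","top"):
  c=camera(n)
  M,_=masks(c["image"])
  for k,m in M.items():
    for q in conts(m,100): 
        for z in (.042,.012): print(n,k,cv2.boundingRect(q),z,[np.round(t,4) for t in rect(c,q,z)])
E
```

```text
wrist orange (473, 315, 15, 51) 0.042 [array([ 0.628 , -0.0854]), array([0.0559, 0.0121], dtype=float32), np.float32(89.106)]
wrist orange (473, 315, 15, 51) 0.012 [array([ 0.6483, -0.112 ]), array([0.0622, 0.0134], dtype=float32), np.float32(89.1059)]
wrist orange (29, 314, 11, 35) 0.042 [array([ 0.2162, -0.0252]), array([0.0385, 0.0063], dtype=float32), np.float32(65.5989)]
wrist orange (29, 314, 11, 35) 0.012 [array([ 0.1904, -0.0451]), array([0.0428, 0.007 ], dtype=float32), np.float32(65.5989)]
wrist orange (229, 130, 62, 130) 0.042 [array([0.4386, 0.0766]), array([0.1096, 0.0487], dtype=float32), np.float32(83.0402)]
wrist orange (229, 130, 62, 130) 0.012 [array([0.4378, 0.0681]), array([0.1219, 0.0541], dtype=float32), np.float32(83.0402)]
wrist orange (373, 43, 76, 136) 0.042 [array([0.5634, 0.1294]), array([0.0947, 0.0407], dtype=float32), np.float32(101.251)]
wrist orange (373, 43, 76, 136) 0.012 [array([0.5766, 0.1269]), array([0.1053, 0.0453], dtype=float32), np.float32(101.2511)]
wrist green (261, 350, 23, 17) 0.042 [array([ 0.4321, -0.0804]), array([0.0198, 0.0191], dty
[... 2180 characters left out ...]
[array([ 0.4397, -0.1899]), array([0.0499, 0.0488], dtype=float32), np.float32(88.9863)]
top green (349, 214, 20, 20) 0.012 [array([ 0.4443, -0.1969]), array([0.0512, 0.0501], dtype=float32), np.float32(88.9863)]
top green (261, 154, 40, 17) 0.042 [array([0.5911, 0.0145]), array([0.0997, 0.0418], dtype=float32), np.float32(101.1183)]
top green (261, 154, 40, 17) 0.012 [array([0.5997, 0.0129]), array([0.1023, 0.0429], dtype=float32), np.float32(101.1183)]
top blue (168, 212, 42, 20) 0.042 [array([0.4314, 0.2457]), array([0.1063, 0.0458], dtype=float32), np.float32(88.3698)]
top blue (168, 212, 42, 20) 0.012 [array([0.4358, 0.2502]), array([0.1091, 0.0471], dtype=float32), np.float32(88.3698)]
```

Wrist and top views agree within about 1 mm: board centre (0.588, 0.070), yaw 101.2°. Grasping the orange long carton.

```bash
python3 -m jog '[[-0.001,0.001,0.04,0,0,0,1],[-0.001,0.001,0.08,0,0,0,1],[-0.001,0.001,0.105,0,0,0,1],[-0.001,0.001,0.118,0,0,0,1],[-0.001,0.001,0.118,0,0,0,1],[-0.001,0.001,0.118,0,0,0,-1],[-0.001,0.001,0.118,0,0,0,-1],[-0.001,0.001,0.118,0,0,0,-1],[-0.001,0.001,0.118,0,0,0,-1],[-0.001,0.001,0.118,0,0,0,-1],[-0.001,0.001,0.118,0,0,0,-1],[-0.001,0.001,0.118,0,0,0,-1]]' 15
python3 go.py .5767 .127 .12 101.2
```

```text
time_s: 2.95
ee_pos: [0.4378, 0.0762, 0.0126]
eef_rot: [3.141, 0.0, 1.45]
force: [-0.8, 0.2, 2.6]
grip_width: 0.0504
t 2.95 pos [0.4378 0.0762 0.0126] yaw 83.08 q6 0.21 w 0.0504 F [-0.8  0.2  2.6]
row [0.0671, 0.1318, -0.1074] [0.0001, 0.0003, -0.2013]
```

```bash
python3 -m jog '[[0,0,-0.03,0,0,0,-1],[0,0,-0.07,0,0,0,-1],[0.02,0.04,-0.107,0,0,-0.07,-1],[0.04,0.08,-0.107,0,0,-0.14,-1],[0.06,0.115,-0.107,0,0,-0.2,-1],[0.067,0.132,-0.107,0,0,-0.201,-1],[0.067,0.132,-0.107,0,0,-0.201,-1],[0.067,0.132,-0.107,0,0,-0.201,-1],[0.067,0.132,-0.107,0,0,-0.201,-1]]' 
python3 go.py .5767 .127 .0255 101.2
```

```text
time_s: 3.85
ee_pos: [0.576, 0.1266, 0.1195]
eef_rot: [-3.141, 0.001, 1.765]
force: [-0.1, -0.3, -0.4]
grip_width: 0.0496
t 3.85 pos [0.576  0.1266 0.1195] yaw 101.15 q6 -0.04 w 0.0496 F [-0.1 -0.3 -0.4]
row [0.0004, 0.0008, 0.094] [-0.0004, 0.0004, -0.0006]
```

```bash
python3 - <<'E'
from h import *
c=camera("wrist");cv2.imwrite("pics/w2.png",c["image"][:,:,::-1])
M,_=masks(c["image"])
for k,m in M.items():
    for q in conts(m,300):
        for z in (.15,.012): print(k,cv2.boundingRect(q),z,[np.round(t,4) for t in rect(c,q,z)])
E
```

```text
orange (211, 350, 94, 7) 0.15 [array([0.5863, 0.0763]), array([0.0485, 0.0038], dtype=float32), np.float32(11.2066)]
orange (211, 350, 94, 7) 0.012 [array([ 0.6089, -0.0387]), array([0.0934, 0.0072], dtype=float32), np.float32(11.2066)]
orange (235, 213, 46, 98) 0.15 [array([0.5764, 0.1266]), array([0.0511, 0.0214], dtype=float32), np.float32(101.2038)]
orange (235, 213, 46, 98) 0.012 [array([0.5898, 0.0583]), array([0.0986, 0.0413], dtype=float32), np.float32(101.2038)]
orange (203, 149, 110, 164) 0.15 [array([0.5736, 0.1405]), array([0.0818, 0.0488], dtype=float32), np.float32(101.2031)]
orange (203, 149, 110, 164) 0.012 [array([0.5844, 0.0851]), array([0.1577, 0.094 ], dtype=float32), np.float32(101.2031)]
orange (232, 130, 53, 10) 0.15 [array([0.5647, 0.1868]), array([0.0226, 0.0039], dtype=float32), np.float32(11.1908)]
orange (232, 130, 53, 10) 0.012 [array([0.5672, 0.1743]), array([0.0435, 0.0074], dtype=float32), np.float32(11.1908)]
blue (68, 0, 32, 37) 0.15 [array([0.487 , 0.2196]), array([0.0137, 0.0119], dtype=float32), np.float32(89.2048)]
blue (68, 0, 32, 37) 0.012 [array([0.4175, 0.2375]), array([0.0265, 0.023 ], dtype=float32), np.float32(89.2049)]
blue (46, 0, 77, 84) 0.15 [array([0.4875, 0.2122]), array([0.0324, 0.0285], dtype=float32), np.float32(88.7421)]
blue (46, 0, 77, 84) 0.012 [array([0.4184, 0.2232]), array([0.0625, 0.0549], dtype=float32), np.float32(88.7422)]
```

View pics/w2.png

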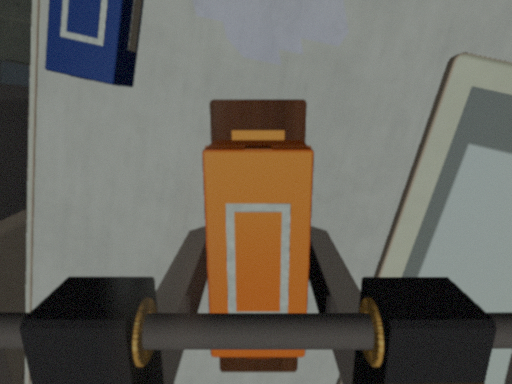

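The orange carton hangs centred in the gripper over its field, with its label centre at the tool centre line. Lowering and releasing.

```bash
python3 -m jog '[[0,0.001,0.04,0,0,0,-1],[0,0.001,0.075,0,0,0,-1],[0,0.001,0.088,0,0,0,-1],[0,0.001,0.093,0,0,0,-1],[0,0.001,0.095,0,0,0,-1],[0,0.001,0.095,0,0,0,-1],[0,0.001,0.095,0,0,0,0.3],[0,0.001,0.095,0,0,0,1],[0,0.001,0.095,0,0,0,1],[0,0.001,0.095,0,0,0,1],[0,0.001,0.06,0,0,0,1],[0,0.001,0.01,0,0,0,1],[0,0.001,-0.01,0,0,0,1]]' 
python3 go.py .4325 -0.0645 .13 88.8
```

```text
time_s: 5.2
ee_pos: [0.5785, 0.127, 0.1343]
eef_rot: [3.136, 0.001, 1.765]
force: [0.4, 0.1, -0.5]
grip_width: 0.0941
t 5.2 pos [0.5785 0.127  0.1343] yaw 101.15 q6 -0.04 w 0.0941 F [ 0.4  0.1 -0.5]
row [-0.1597, -0.1803, 0.0035] [0.0033, 0.0001, 0.1373]
```

```bash
python3 go.py .4325 -0.0645 .13 88.8
```

```text
t 5.2 pos [0.5785 0.127  0.1343] yaw 101.15 q6 -0.04 w 0.0941 F [ 0.4  0.1 -0.5]
row [-0.1597, -0.1803, 0.0035] [0.0033, 0.0001, 0.1373]
```

```bash
python3 -m jog '[[-0.16,-0.18,0.004,0.003,0,0.137,1],[-0.16,-0.18,0.004,0.003,0,0.137,1],[-0.16,-0.18,0.004,0.003,0,0.137,1],[-0.16,-0.18,0.004,0.003,0,0.137,1],[-0.16,-0.18,0.004,0.003,0,0.137,1],[-0.16,-0.18,0.004,0.003,0,0.137,1],[-0.16,-0.18,0.004,0.003,0,0.137,1],[-0.16,-0.18,0.004,0.003,0,0.137,1]]'
python3 - <<'E'
from h import *
for n in("wrist","top"):
  c=camera(n);cv2.imwrite(f"pics/{n}3.png",c["image"][:,:,::-1])
  M,_=masks(c["image"])
  for k,m in M.items():
    for q in conts(m,300):
        for z in (.042,.054): print(n,k,cv2.boundingRect(q),z,[np.round(t,4) for t in rect(c,q,z)])
E
python3 go.py .4325 -.0645 .012 88.8
```

```text
time_s: 6.0
ee_pos: [0.4334, -0.0643, 0.1297]
eef_rot: [3.141, 0.0, 1.551]
force: [0.2, -0.4, -0.5]
grip_width: 0.0937
wrist orange (443, 0, 54, 12) 0.042 [array([0.5874, 0.0747]), array([0.038 , 0.0071], dtype=float32), np.float32(179.373)]
wrist orange (443, 0, 54, 12) 0.054 [array([0.5806, 0.0718]), array([0.0363, 0.0068], dtype=float32), np.float32(179.373)]
wrist green (226, 127, 62, 132) 0.042 [array([ 0.4325, -0.0633]), array([0.1104, 0.0479], dtype=float32), np.float32(88.1958)]
wrist green (226, 127, 62, 132) 0.054 [array([ 0.4326, -0.06  ]), array([0.1055, 0.0457], dtype=float32), np.float32(88.1958)]
wrist green (420, 24, 61, 136) 0.042 [array([0.5826, 0.0131]), array([0.0936, 0.0397], dtype=float32), np.float32(101.2785)]
wrist green (420, 24, 61, 136) 0.054 [array([0.576, 0.013]), array([0.0894, 0.0379], dtype=float32), np.float32(101.2785)]
top orange (141, 212, 22, 22) 0.042 [array([0.4248, 0.3423]), array([0.0508, 0.0503], dtype=float32), np.float32(85.316)]
top orange (141, 212, 22, 22) 0.054 [array([0.4232, 0.3395]), array([0.0502, 0.0498], dtype=float32), np.float3
[... 179 characters left out ...]
0.577 , 0.1263]), array([0.1132, 0.0511], dtype=float32), np.float32(101.2616)]
top green (16, 217, 52, 33) 0.042 [array([0.3898, 0.638 ]), array([0.1648, 0.0719], dtype=float32), np.float32(52.6992)]
top green (16, 217, 52, 33) 0.054 [array([0.3885, 0.6321]), array([0.163 , 0.0711], dtype=float32), np.float32(52.6992)]
top green (261, 154, 40, 21) 0.042 [array([0.5911, 0.0148]), array([0.1002, 0.042 ], dtype=float32), np.float32(101.217)]
top green (261, 154, 40, 21) 0.054 [array([0.5876, 0.0155]), array([0.0992, 0.0416], dtype=float32), np.float32(101.217)]
t 6.1 pos [ 0.4333 -0.064   0.1294] yaw 88.9 q6 -0.21 w 0.0939 F [ 0.1 -0.2 -0.4]
row [-0.0005, -0.0009, 0.1174] [0.0003, 0.0, 0.0011]
```

View pics/wrist3.png

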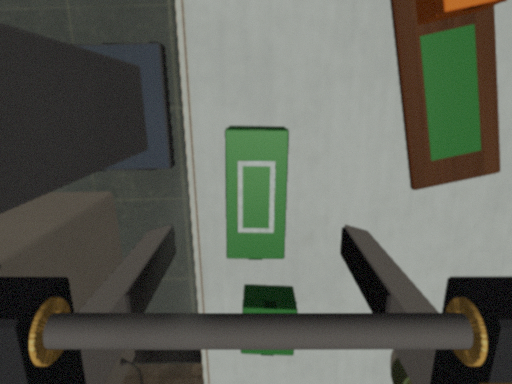

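Orange is placed on its field. The green long carton sits centred below the gripper (227–288, 127–259). Grasping it.

```bash
python3 -m jog '[[0,-0.001,0.04,0,0,0.007,1],[0,-0.001,0.08,0,0,0.007,1],[0,-0.001,0.105,0,0,0.007,1],[0,-0.001,0.117,0,0,0.007,1],[0,-0.001,0.117,0,0,0.007,1],[0,-0.001,0.117,0,0,0.007,-1],[0,-0.001,0.117,0,0,0.007,-1],[0,-0.001,0.117,0,0,0.007,-1],[0,-0.001,0.117,0,0,0.007,-1],[0,-0.001,0.117,0,0,0.007,-1],[0,-0.001,0.117,0,0,0.007,-1],[0,-0.001,0.117,0,0,0.007,-1]]' 15
python3 go.py .5996 .013 .12 101.2
```

```text
time_s: 7.3
ee_pos: [0.4325, -0.0641, 0.0126]
eef_rot: [3.141, 0.0, 1.541]
force: [-1.5, -0.8, 2.4]
grip_width: 0.0495
t 7.3 pos [ 0.4325 -0.0641  0.0126] yaw 88.27 q6 -0.2 w 0.0495 F [-1.5 -0.8  2.4]
row [0.0821, 0.1648, -0.1073] [0.0004, 0.0001, -0.1437]
```

```bash
python3 -m jog '[[0,0,-0.03,0,0,0,-1],[0,0,-0.07,0,0,0,-1],[0.02,0.04,-0.107,0,0,-0.05,-1],[0.04,0.08,-0.107,0,0,-0.1,-1],[0.06,0.12,-0.107,0,0,-0.14,-1],[0.082,0.155,-0.107,0,0,-0.144,-1],[0.082,0.165,-0.107,0,0,-0.144,-1],[0.082,0.165,-0.107,0,0,-0.144,-1],[0.082,0.165,-0.107,0,0,-0.144,-1],[0.082,0.165,-0.107,0,0,-0.144,-1]]' 
python3 go.py .5996 .013 .0246 101.2
python3 - <<'E'
from h import *
c=camera("wrist");cv2.imwrite("pics/w4.png",c["image"][:,:,::-1])
M,_=masks(c["image"])
for k,m in M.items():
    for q in conts(m,300): print(k,cv2.boundingRect(q),[np.round(t,4) for t in rect(c,q,.054 if k=="orange" else .15)])
E
```

```text
time_s: 8.3
ee_pos: [0.5991, 0.0125, 0.1197]
eef_rot: [3.141, 0.0, 1.766]
force: [-1.1, 0.8, -1.5]
grip_width: 0.0498
t 8.3 pos [0.5991 0.0125 0.1197] yaw 101.19 q6 -0.24 w 0.0498 F [-1.1  0.8 -1.5]
row [0.0004, 0.0006, 0.0951] [0.0001, 0.0001, -0.0001]
orange (244, 0, 33, 79) [array([0.5784, 0.1256]), array([0.0483, 0.0211], dtype=float32), np.float32(101.0632)]
orange (222, 0, 76, 123) [array([0.5812, 0.1111]), array([0.0778, 0.0494], dtype=float32), np.float32(101.1752)]
green (212, 350, 92, 8) [array([ 0.6094, -0.0382]), array([0.0475, 0.0044], dtype=float32), np.float32(11.21)]
green (236, 214, 45, 97) [array([0.5994, 0.0122]), array([0.0507, 0.021 ], dtype=float32), np.float32(101.2218)]
green (204, 149, 109, 165) [array([0.5967, 0.0261]), array([0.0825, 0.0494], dtype=float32), np.float32(101.2141)]
green (231, 130, 54, 12) [array([0.5875, 0.0723]), array([0.0231, 0.0047], dtype=float32), np.float32(11.2278)]
```

View pics/w4.png

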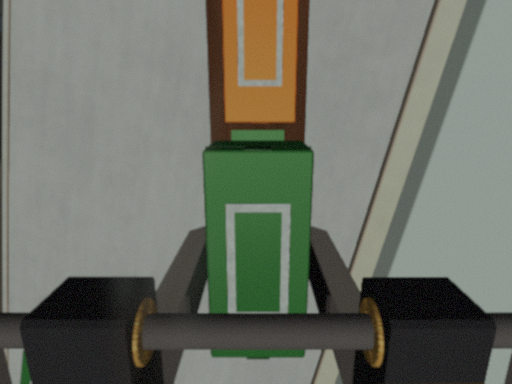

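```bash
python3 -m jog '[[0,0.001,0.04,0,0,0,-1],[0,0.001,0.075,0,0,0,-1],[0,0.001,0.088,0,0,0,-1],[0,0.001,0.093,0,0,0,-1],[0,0.001,0.095,0,0,0,-1],[0,0.001,0.095,0,0,0,-1],[0,0.001,0.095,0,0,0,0.3],[0,0.001,0.095,0,0,0,1],[0,0.001,0.095,0,0,0,1],[0,0.001,0.095,0,0,0,1],[0,0.001,0.06,0,0,0,1],[0,0.001,0.01,0,0,0,1],[0,0.001,-0.01,0,0,0,1]]' 
python3 go.py .4325 0.2465 .13 88.5
```

```text
time_s: 9.65
ee_pos: [0.6015, 0.0127, 0.1345]
eef_rot: [3.136, 0.001, 1.766]
force: [0.2, -0.5, 0.1]
grip_width: 0.0939
t 9.65 pos [0.6015 0.0127 0.1345] yaw 101.19 q6 -0.24 w 0.0939 F [ 0.2 -0.5  0.1]
row [0.2622, -0.1204, 0.0034] [0.0037, 0.0005, 0.141]
```

```bash
python3 -m jog '[[0.262,-0.12,0.003,0.004,0,0.141,1],[0.262,-0.12,0.003,0.004,0,0.141,1],[0.262,-0.12,0.003,0.004,0,0.141,1],[0.262,-0.12,0.003,0.004,0,0.141,1],[0.262,-0.12,0.003,0.004,0,0.141,1],[0.262,-0.12,0.003,0.004,0,0.141,1],[0.262,-0.12,0.003,0.004,0,0.141,1],[0.262,-0.12,0.003,0.004,0,0.141,1],[0.262,-0.12,0.003,0.004,0,0.141,1]]'
python3 - <<'E'
from h import *
for n in("wrist","top"):
  c=camera(n);cv2.imwrite(f"pics/{n}5.png",c["image"][:,:,::-1])
  M,_=masks(c["image"])
  for k,m in M.items():
    for q in conts(m,150):
        for z in (.042,.054): print(n,k,cv2.boundingRect(q),z,[np.round(t,4) for t in rect(c,q,z)])
E
python3 go.py .4325 .2465 .012 88.5
```

```text
time_s: 10.55
ee_pos: [0.4335, 0.2458, 0.1305]
eef_rot: [-3.141, 0.001, 1.544]
force: [0.3, -0.8, 0.1]
grip_width: 0.0939
wrist orange (407, 266, 43, 40) 0.042 [array([0.5841, 0.1571]), array([0.0384, 0.0364], dtype=float32), np.float32(101.0523)]
wrist orange (407, 266, 43, 40) 0.054 [array([0.5775, 0.1645]), array([0.0367, 0.0348], dtype=float32), np.float32(101.0525)]
wrist orange (211, 34, 68, 72) 0.042 [array([0.426 , 0.3436]), array([0.0491, 0.0486], dtype=float32), np.float32(85.25)]
wrist orange (211, 34, 68, 72) 0.054 [array([0.4264, 0.3426]), array([0.0469, 0.0464], dtype=float32), np.float32(85.25)]
wrist blue (226, 126, 61, 130) 0.042 [array([0.4332, 0.2483]), array([0.109 , 0.0476], dtype=float32), np.float32(88.7385)]
wrist blue (226, 126, 61, 130) 0.054 [array([0.4333, 0.2516]), array([0.1041, 0.0455], dtype=float32), np.float32(88.7385)]
top orange (215, 155, 45, 24) 0.042 [array([0.5804, 0.127 ]), array([0.114 , 0.0515], dtype=float32), np.float32(101.1426)]
top orange (215, 155, 45, 24) 0.054 [array([0.5771, 0.1265]), array([0.1128, 0.051 ], dtype=float32), np.float
[... 185 characters left out ...]
0.6321]), array([0.163 , 0.0711], dtype=float32), np.float32(52.6992)]
top green (349, 214, 20, 20) 0.042 [array([ 0.4397, -0.1899]), array([0.0499, 0.049 ], dtype=float32), np.float32(88.9864)]
top green (349, 214, 20, 20) 0.054 [array([ 0.4379, -0.187 ]), array([0.0494, 0.0485], dtype=float32), np.float32(88.9864)]
top green (260, 149, 44, 24) 0.042 [array([0.6018, 0.0115]), array([0.1115, 0.0515], dtype=float32), np.float32(100.7802)]
top green (260, 149, 44, 24) 0.054 [array([0.5982, 0.0122]), array([0.1103, 0.051 ], dtype=float32), np.float32(100.7802)]
t 10.65 pos [0.4336 0.2456 0.1304] yaw 88.42 q6 0.47 w 0.0936 F [ 0.6  0.5 -0.3]
row [0.001, -0.001, 0.1184] [-0.0002, 0.0006, -0.0009]
```

View pics/top5.png

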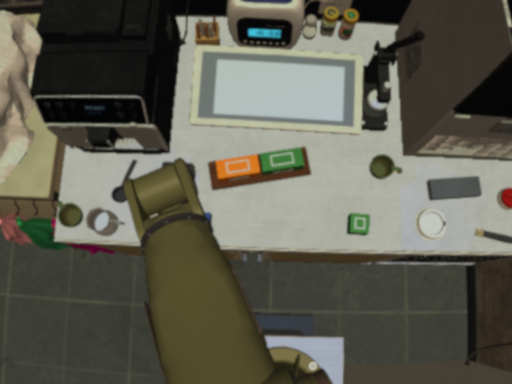

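View pics/wrist5.png

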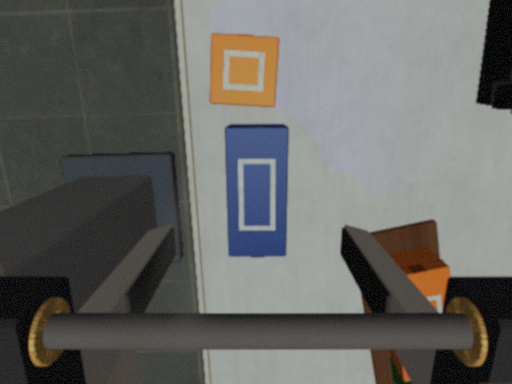

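Both lower cartons lie on their fields ((237,167), (282,160) in the top view). Blue is at (256,190) in the wrist view. Grasping it.

```bash
python3 -m jog '[[0.002,0,0.04,0,0,0,1],[0.002,0,0.08,0,0,0,1],[0.002,0,0.105,0,0,0,1],[0.002,0,0.118,0,0,0,1],[0.002,0,0.118,0,0,0,1],[0.002,0,0.118,0,0,0,-1],[0.002,0,0.118,0,0,0,-1],[0.002,0,0.118,0,0,0,-1],[0.002,0,0.118,0,0,0,-1],[0.002,0,0.118,0,0,0,-1],[0.002,0,0.118,0,0,0,-1],[0.002,0,0.118,0,0,0,-1]]' 15
python3 go.py .588 .070 .15 101.2
```

```text
time_s: 11.85
ee_pos: [0.4336, 0.2475, 0.0126]
eef_rot: [-3.141, 0.001, 1.543]
force: [-0.9, -0.3, 3.5]
grip_width: 0.0498
t 11.85 pos [0.4336 0.2475 0.0126] yaw 88.42 q6 0.47 w 0.0498 F [-0.9 -0.3  3.5]
row [-0.1733, 0.1592, -0.1373] [-0.0002, 0.0005, -0.142]
```

```bash
python3 -m jog '[[0,0,-0.03,0,0,0,-1],[0,0,-0.07,0,0,0,-1],[0,0,-0.115,0,0,0,-1],[-0.03,0.03,-0.137,0,0,-0.03,-1],[-0.06,0.06,-0.137,0,0,-0.06,-1],[-0.09,0.09,-0.137,0,0,-0.09,-1],[-0.12,0.12,-0.137,0,0,-0.12,-1],[-0.15,0.14,-0.137,0,0,-0.142,-1],[-0.173,0.159,-0.137,0,0,-0.142,-1],[-0.173,0.159,-0.137,0,0,-0.142,-1],[-0.173,0.159,-0.137,0,0,-0.142,-1],[-0.173,0.159,-0.137,0,0,-0.142,-1]]' 
python3 go.py .588 .070 .0667 101.2
python3 - <<'E'
from h import *
c=camera("wrist");cv2.imwrite("pics/w6.png",c["image"][:,:,::-1])
M,_=masks(c["image"])
for k,m in M.items():
    for q in conts(m,300): print(k,cv2.boundingRect(q),[np.round(t,4) for t in rect(c,q,.054 if k!="blue" else .18)])
E
```

```text
time_s: 13.05
ee_pos: [0.5873, 0.0711, 0.1495]
eef_rot: [-3.141, 0.001, 1.767]
force: [-0.4, 0.5, -1.1]
grip_width: 0.0501
t 13.05 pos [0.5873 0.0711 0.1495] yaw 101.24 q6 -0.14 w 0.0501 F [-0.4  0.5 -1.1]
row [-0.0011, 0.0006, 0.0828] [-0.0006, 0.0004, 0.0004]
orange (247, 93, 27, 47) [array([0.5769, 0.1341]), array([0.0356, 0.0206], dtype=float32), np.float32(100.8174)]
orange (228, 53, 65, 87) [array([0.5739, 0.1483]), array([0.0645, 0.0495], dtype=float32), np.float32(101.2755)]
blue (212, 350, 92, 8) [array([0.5977, 0.0205]), array([0.0475, 0.0044], dtype=float32), np.float32(11.3091)]
blue (235, 213, 46, 98) [array([0.5877, 0.0711]), array([0.0511, 0.0208], dtype=float32), np.float32(101.434)]
blue (204, 148, 109, 166) [array([0.5849, 0.085 ]), array([0.0828, 0.0495], dtype=float32), np.float32(101.2838)]
```

View pics/w6.png

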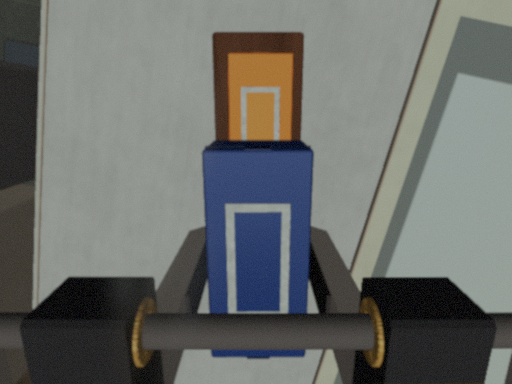

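```bash
python3 -m jog '[[-0.001,0.001,0.035,0,0,0,-1],[-0.001,0.001,0.065,0,0,0,-1],[-0.001,0.001,0.076,0,0,0,-1],[-0.001,0.001,0.081,0,0,0,-1],[-0.001,0.001,0.083,0,0,0,-1],[-0.001,0.001,0.083,0,0,0,-1],[-0.001,0.001,0.083,0,0,0,0.3],[-0.001,0.001,0.083,0,0,0,1],[-0.001,0.001,0.083,0,0,0,1],[-0.001,0.001,0.083,0,0,0,1],[-0.001,0.001,0.05,0,0,0,1],[-0.001,0.001,0,0,0,0,1],[-0.001,0.001,0,0,0,0,1]]' 
python3 go.py .426 0.333 .13 85.3
```

```text
time_s: 14.4
ee_pos: [0.5911, 0.0706, 0.1564]
eef_rot: [3.132, 0.002, 1.767]
force: [0.8, -0.5, -0.9]
grip_width: 0.0942
t 14.4 pos [0.5911 0.0706 0.1564] yaw 101.26 q6 -0.14 w 0.0942 F [ 0.8 -0.5 -0.9]
row [0.2896, -0.1109, 0.0247] [0.0061, 0.0005, 0.1773]
```

```bash
python3 -m jog '[[0.299,-0.112,0.025,0.006,0,0.177,1],[0.299,-0.112,0.025,0.006,0,0.177,1],[0.299,-0.112,0.025,0.006,0,0.177,1],[0.299,-0.112,0.025,0.006,0,0.177,1],[0.299,-0.112,0.025,0.006,0,0.177,1],[0.299,-0.112,0.025,0.006,0,0.177,1],[0.299,-0.112,0.025,0.006,0,0.177,1],[0.299,-0.112,0.025,0.006,0,0.177,1],[0.299,-0.112,0.025,0.006,0,0.177,1],[0.299,-0.112,0.025,0.006,0,0.177,1]]'
python3 - <<'E'
from h import *
for n in("wrist","top"):
  c=camera(n);cv2.imwrite(f"pics/{n}7.png",c["image"][:,:,::-1])
  M,_=masks(c["image"])
  for k,m in M.items():
    for q in conts(m,60):
        for z in ((.042,) if n=="wrist" else (.042,.054,.096)): print(n,k,cv2.boundingRect(q),z,[np.round(t,4) for t in rect(c,q,z)])
E
python3 go.py .4257 .3432 .012 85.3
```

```text
time_s: 15.4
ee_pos: [0.4238, 0.341, 0.1297]
eef_rot: [3.141, 0.001, 1.488]
force: [-0.3, -0.9, 0.1]
grip_width: 0.0938
wrist orange (29, 350, 13, 16) 0.042 [array([0.2012, 0.2012]), array([0.0184, 0.0065], dtype=float32), np.float32(99.0682)]
wrist orange (474, 316, 14, 50) 0.042 [array([0.621 , 0.1853]), array([0.0545, 0.011 ], dtype=float32), np.float32(91.1524)]
wrist orange (29, 316, 10, 25) 0.042 [array([0.2088, 0.2337]), array([0.0271, 0.0051], dtype=float32), np.float32(67.1419)]
wrist orange (229, 163, 61, 60) 0.042 [array([0.426 , 0.3441]), array([0.0497, 0.0485], dtype=float32), np.float32(85.2818)]
top orange (228, 163, 11, 8) 0.042 [array([0.5801, 0.1385]), array([0.0263, 0.019 ], dtype=float32), np.float32(91.8871)]
top orange (228, 163, 11, 8) 0.054 [array([0.5767, 0.1378]), array([0.0261, 0.0188], dtype=float32), np.float32(91.8868)]
top orange (228, 163, 11, 8) 0.096 [array([0.565 , 0.1355]), array([0.0251, 0.0181], dtype=float32), np.float32(91.8874)]
top orange (215, 158, 25, 21) 0.042 [array([0.5751, 0.154 ]), array([0.059 , 0.0514], dtype=float32), np.float32(100
[... 1523 characters left out ...]
[0.6026, 0.0703]), array([0.0459, 0.0151], dtype=float32), np.float32(101.79)]
top blue (251, 154, 18, 8) 0.096 [array([0.5899, 0.0705]), array([0.0442, 0.0146], dtype=float32), np.float32(101.7899)]
top blue (238, 147, 44, 25) 0.042 [array([0.6019, 0.069 ]), array([0.1091, 0.0519], dtype=float32), np.float32(101.5608)]
top blue (238, 147, 44, 25) 0.054 [array([0.5984, 0.0691]), array([0.108 , 0.0513], dtype=float32), np.float32(101.5608)]
top blue (238, 147, 44, 25) 0.096 [array([0.5859, 0.0693]), array([0.1039, 0.0494], dtype=float32), np.float32(101.5608)]
t 15.5 pos [0.4238 0.341  0.1298] yaw 85.24 q6 0.69 w 0.0933 F [-0.3 -1.2  0.6]
row [0.0024, 0.0017, 0.1178] [0.0003, 0.0004, -0.0007]
```

View pics/wrist7.png

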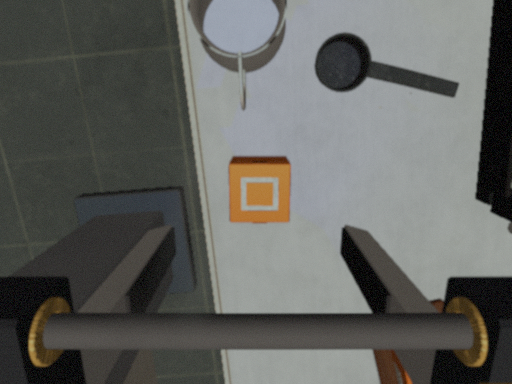

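View pics/top7.png

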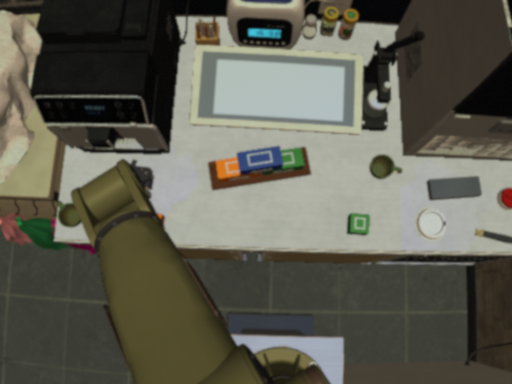

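Blue is centred across the joint (260,159 in top view). The orange small carton is at (260,191) in the wrist view, with the pitcher handle clear of the finger path. Grasping.

```bash
python3 -m jog '[[0.003,0.002,0.04,0,0,0,1],[0.003,0.002,0.08,0,0,0,1],[0.003,0.002,0.105,0,0,0,1],[0.003,0.002,0.118,0,0,0,1],[0.003,0.002,0.118,0,0,0,1],[0.003,0.002,0.118,0,0,0,-1],[0.003,0.002,0.118,0,0,0,-1],[0.003,0.002,0.118,0,0,0,-1],[0.003,0.002,0.118,0,0,0,-1],[0.003,0.002,0.118,0,0,0,-1],[0.003,0.002,0.118,0,0,0,-1],[0.003,0.002,0.118,0,0,0,-1]]' 12
python3 go.py .5715 .1535 .16 101.2
```

```text
time_s: 16.7
ee_pos: [0.4261, 0.3438, 0.012]
eef_rot: [3.141, 0.001, 1.488]
force: [-0.7, -1.3, 2.7]
grip_width: 0.05
t 16.7 pos [0.4261 0.3438 0.012 ] yaw 85.23 q6 0.7 w 0.05 F [-0.7 -1.3  2.7]
row [-0.1777, 0.1608, -0.1479] [0.0003, 0.0004, -0.1774]
```

```bash
python3 -m jog '[[0,0,-0.03,0,0,0,-1],[0,0,-0.07,0,0,0,-1],[0,0,-0.115,0,0,0,-1],[-0.03,0.03,-0.148,0,0,-0.03,-1],[-0.06,0.06,-0.148,0,0,-0.07,-1],[-0.09,0.09,-0.148,0,0,-0.11,-1],[-0.12,0.12,-0.148,0,0,-0.15,-1],[-0.15,0.14,-0.148,0,0,-0.177,-1],[-0.178,0.161,-0.148,0,0,-0.177,-1],[-0.178,0.161,-0.148,0,0,-0.177,-1],[-0.178,0.161,-0.148,0,0,-0.177,-1],[-0.178,0.161,-0.148,0,0,-0.177,-1]]' 
python3 go.py .5715 .1535 .0663 101.2
python3 - <<'E'
from h import *
c=camera("wrist");cv2.imwrite("pics/w8.png",c["image"][:,:,::-1])
M,_=masks(c["image"])
for k,m in M.items():
    for q in conts(m,300): print(k,cv2.boundingRect(q),[np.round(t,4) for t in rect(c,q,.096 if k!="orange" else .19)])
E
```

```text
time_s: 17.9
ee_pos: [0.5712, 0.154, 0.16]
eef_rot: [3.142, 0.0, 1.766]
force: [-0.5, 0.1, -1.2]
grip_width: 0.0497
t 17.9 pos [0.5712 0.154  0.16  ] yaw 101.21 q6 0.01 w 0.0497 F [-0.5  0.1 -1.2]
row [-0.0005, 0.0002, 0.0937] [0.0, 0.0003, 0.0001]
orange (205, 214, 106, 94) [array([0.5714, 0.1544]), array([0.0492, 0.0491], dtype=float32), np.float32(11.2388)]
orange (231, 161, 58, 32) [array([0.564 , 0.1959]), array([0.0256, 0.0142], dtype=float32), np.float32(11.2433)]
green (235, 362, 49, 18) [array([0.6019, 0.0075]), array([0.0413, 0.0179], dtype=float32), np.float32(11.235)]
blue (231, 350, 57, 12) [array([0.5989, 0.0228]), array([0.048 , 0.0113], dtype=float32), np.float32(11.2326)]
```

View pics/w8.png

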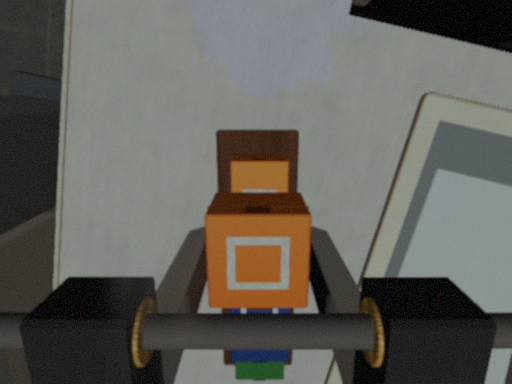

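```bash
python3 -m jog '[[0,0,0.035,0,0,0,-1],[0,0,0.07,0,0,0,-1],[0,0,0.085,0,0,0,-1],[0,0,0.092,0,0,0,-1],[0,0,0.094,0,0,0,-1],[0,0,0.094,0,0,0,-1],[0,0,0.094,0,0,0,0.3],[0,0,0.094,0,0,0,1],[0,0,0.094,0,0,0,1],[0,0,0.094,0,0,0,1],[0,0,0.06,0,0,0,1],[0,0,0.01,0,0,0,1],[0,0,-0.02,0,0,0,1],[0,0,-0.02,0,0,0,1]]' 
python3 go.py .44 -.189 .16 89
```

```text
time_s: 19.35
ee_pos: [0.5728, 0.1545, 0.185]
eef_rot: [3.134, 0.0, 1.767]
force: [-0.2, 0.2, -0.9]
grip_width: 0.094
t 19.35 pos [0.5728 0.1545 0.185 ] yaw 101.24 q6 0.01 w 0.094 F [-0.2  0.2 -0.9]
row [-0.311, -0.1974, 0.0236] [0.005, -0.0002, 0.136]
```

```bash
python3 -m jog '[[-0.311,-0.197,0.024,0.005,0,0.136,1],[-0.311,-0.197,0.024,0.005,0,0.136,1],[-0.311,-0.197,0.024,0.005,0,0.136,1],[-0.311,-0.197,0.024,0.005,0,0.136,1],[-0.311,-0.197,0.024,0.005,0,0.136,1],[-0.311,-0.197,0.024,0.005,0,0.136,1],[-0.311,-0.197,0.024,0.005,0,0.136,1],[-0.311,-0.197,0.024,0.005,0,0.136,1],[-0.311,-0.197,0.024,0.005,0,0.136,1],[-0.311,-0.197,0.054,0.005,0,0.136,1],[-0.311,-0.197,0.054,0.005,0,0.136,1],[-0.311,-0.197,0.054,0.005,0,0.136,1]]'
python3 - <<'E'
from h import *
for n in("wrist","top"):
  c=camera(n);cv2.imwrite(f"pics/{n}9.png",c["image"][:,:,::-1])
  M,_=masks(c["image"])
  for k,m in M.items():
    for q in conts(m,60):
        for z in ((.042,) if n=="wrist" else (.096,)): print(n,k,cv2.boundingRect(q),z,[np.round(t,4) for t in rect(c,q,z)])
E
python3 go.py .44 -.189 .012 89
```

```text
time_s: 20.55
ee_pos: [0.4407, -0.188, 0.1297]
eef_rot: [-3.14, -0.001, 1.554]
force: [-1.1, -0.1, 0.1]
grip_width: 0.0939
wrist orange (474, 351, 13, 15) 0.042 [array([ 0.6494, -0.3491]), array([0.0173, 0.0065], dtype=float32), np.float32(71.4824)]
wrist orange (29, 350, 12, 16) 0.042 [array([ 0.2275, -0.3421]), array([0.0182, 0.0061], dtype=float32), np.float32(102.9555)]
wrist orange (479, 317, 9, 33) 0.042 [array([ 0.6467, -0.3208]), array([0.0355, 0.0058], dtype=float32), np.float32(102.772)]
wrist green (228, 171, 61, 61) 0.042 [array([ 0.4413, -0.1923]), array([0.05  , 0.0479], dtype=float32), np.float32(86.2544)]
top orange (215, 154, 25, 22) 0.096 [array([0.5696, 0.1508]), array([0.0597, 0.0552], dtype=float32), np.float32(93.0909)]
top green (16, 217, 52, 33) 0.096 [array([0.3839, 0.6112]), array([0.1569, 0.0685], dtype=float32), np.float32(52.7158)]
top green (349, 214, 11, 19) 0.096 [array([ 0.4338, -0.1595]), array([0.0492, 0.0209], dtype=float32), np.float32(157.1289)]
top green (281, 149, 23, 21) 0.096 [array([ 0.5902, -0.0095]), array([0.0574, 0.0495], dtype=float32), np.float32(99.3469)]
top blue (251, 154, 18, 8) 0.096 [array([0.5899, 0.0705]), array([0.0442, 0.0146], dtype=float32), np.float32(101.7899)]
top blue (238, 148, 44, 24) 0.096 [array([0.5859, 0.0693]), array([0.1039, 0.0493], dtype=float32), np.float32(101.4736)]
t 20.65 pos [ 0.4412 -0.1884  0.1306] yaw 89.05 q6 -0.46 w 0.094 F [-0.1  0.7  0.5]
row [-0.0006, -0.0013, 0.1186] [0.0006, 0.0, 0.0005]
```

View pics/wrist9.png

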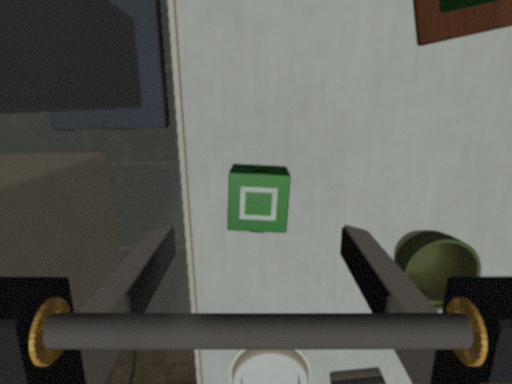

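View pics/top9.png

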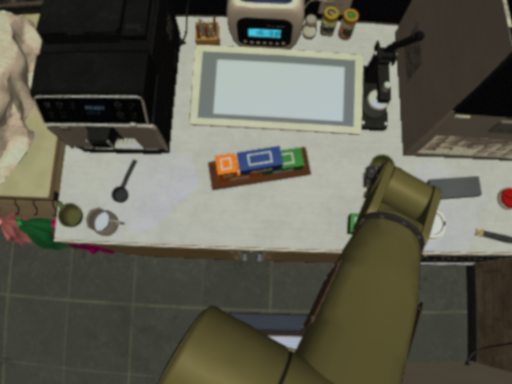

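The orange small carton sits beside blue. The green small carton is centred at (258,202) in the wrist view. Grasping it.

```bash
python3 -m jog '[[-0.003,0,0.04,0,0,0.015,1],[-0.003,0,0.08,0,0,0.015,1],[-0.003,0,0.105,0,0,0.015,1],[-0.003,0,0.118,0,0,0.015,1],[-0.003,0,0.118,0,0,0.015,1],[-0.003,0,0.118,0,0,0.015,-1],[-0.003,0,0.118,0,0,0.015,-1],[-0.003,0,0.118,0,0,0.015,-1],[-0.003,0,0.118,0,0,0.015,-1],[-0.003,0,0.118,0,0,0.015,-1],[-0.003,0,0.118,0,0,0.015,-1],[-0.003,0,0.118,0,0,0.015,-1]]' 12
python3 go.py .6045 -.0134 .16 101.2
```

```text
time_s: 21.85
ee_pos: [0.4413, -0.1915, 0.0127]
eef_rot: [3.141, 0.0, 1.531]
force: [-1.1, 0.5, 2.0]
grip_width: 0.0501
t 21.85 pos [ 0.4413 -0.1915  0.0127] yaw 87.7 q6 -0.45 w 0.0501 F [-1.1  0.5  2. ]
row [0.1845, 0.156, -0.1471] [0.0006, 0.0001, -0.15]
```

```bash
python3 -m jog '[[0,0,-0.03,0,0,0,-1],[0,0,-0.07,0,0,0,-1],[0,0,-0.115,0,0,0,-1],[0.03,0.03,-0.147,0,0,-0.03,-1],[0.06,0.06,-0.147,0,0,-0.07,-1],[0.09,0.09,-0.147,0,0,-0.11,-1],[0.12,0.12,-0.147,0,0,-0.15,-1],[0.15,0.14,-0.147,0,0,-0.15,-1],[0.185,0.156,-0.147,0,0,-0.15,-1],[0.185,0.156,-0.147,0,0,-0.15,-1],[0.185,0.156,-0.147,0,0,-0.15,-1],[0.185,0.156,-0.147,0,0,-0.15,-1]]' 
python3 go.py .6045 -.0134 .067 101.2
python3 - <<'E'
from h import *
c=camera("wrist");cv2.imwrite("pics/w10.png",c["image"][:,:,::-1])
M,_=masks(c["image"])
for k,m in M.items():
    for q in conts(m,300): print(k,cv2.boundingRect(q),[np.round(t,4) for t in rect(c,q,.096 if k!="green" else .19)])
E
```

```text
time_s: 23.05
ee_pos: [0.6041, -0.0137, 0.1597]
eef_rot: [3.141, 0.0, 1.766]
force: [0.8, -0.1, -0.3]
grip_width: 0.0502
t 23.05 pos [ 0.6041 -0.0137  0.1597] yaw 101.16 q6 -0.28 w 0.0502 F [ 0.8 -0.1 -0.3]
row [0.0002, 0.0004, 0.0927] [0.0003, 0.0002, -0.0004]
green (206, 214, 105, 96) [array([ 0.6043, -0.0141]), array([0.0497, 0.0494], dtype=float32), np.float32(99.597)]
green (249, 166, 23, 25) [array([0.5973, 0.0277]), array([0.011, 0.01 ], dtype=float32), np.float32(101.188)]
blue (222, 0, 76, 166) [array([0.5894, 0.0698]), array([0.1079, 0.0494], dtype=float32), np.float32(101.6226)]
```

View pics/w10.png

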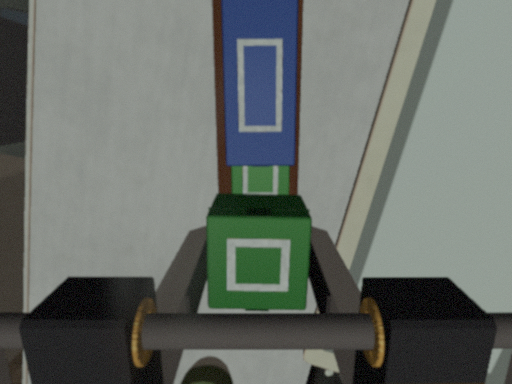

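```bash
python3 -m jog '[[0,0,0.035,0,0,0,-1],[0,0,0.07,0,0,0,-1],[0,0,0.085,0,0,0,-1],[0,0,0.091,0,0,0,-1],[0,0,0.093,0,0,0,-1],[0,0,0.093,0,0,0,-1],[0,0,0.093,0,0,0,0.3],[0,0,0.093,0,0,0,1],[0,0,0.093,0,0,0,1],[0,0,0.093,0,0,0,1],[0,0,0.06,0,0,0,1],[0,0,0.01,0,0,0,1],[0,0,-0.02,0,0,0,1],[0,0,-0.02,0,0,0,1]]' 
python3 go.py .38 .05 .25 101.2
```

```text
time_s: 24.5
ee_pos: [0.6057, -0.0139, 0.1848]
eef_rot: [3.133, 0.002, 1.765]
force: [1.1, -0.3, -0.4]
grip_width: 0.0941
t 24.5 pos [ 0.6057 -0.0139  0.1848] yaw 101.14 q6 -0.28 w 0.0941 F [ 1.1 -0.3 -0.4]
row [0.1062, -0.2086, -0.0671] [0.0052, 0.0016, -0.0007]
```

Backing off clear of the stack for a full check.

```bash
python3 -m jog '[[0,0,-0.067,0,0,0,1],[0,0,-0.067,0,0,0,1],[0.106,-0.209,-0.067,0.005,0.002,0,1],[0.106,-0.209,-0.067,0.005,0.002,0,1],[0.106,-0.209,-0.067,0.005,0.002,0,1],[0.106,-0.209,-0.067,0.005,0.002,0,1],[0.106,-0.209,-0.067,0.005,0.002,0,1],[0.106,-0.209,-0.067,0.005,0.002,0,1],[0.106,-0.209,-0.067,0.005,0.002,0,1],[0.106,-0.209,-0.067,0.005,0.002,0,1]]' 
python3 - <<'E'
from h import *
C=np.array([.588,.070]);u=np.array([-.194,.981]);v=np.array([.981,.194])
for n in("wrist","top"):
  c=camera(n);im=c["image"]
  cv2.imwrite(f"pics/{n}11.png",im[:,:,::-1] if n=="wrist" else cv2.resize(im[120:220,180:340,::-1],None,fx=4,fy=4,interpolation=cv2.INTER_CUBIC))
  # white label outlines -> centres on the z=.096 plane
  h=cv2.cvtColor(im,cv2.COLOR_RGB2HSV)
  M,_=masks(im)
  for k,m in M.items():
    for q in conts(m,12):
        (x,y),s,a=rect(c,q,.096); d=np.array([x,y])-C
        if np.hypot(*d)<.14: print(n,k,cv2.boundingRect(q),"along %.1f across %.1f mm"%(d@u*1e3,d@v*1e3),np.round(s,3),np.round(a,1))
E
```

```text
time_s: 25.5
ee_pos: [0.3802, 0.0495, 0.2496]
eef_rot: [-3.141, -0.001, 1.765]
force: [-0.4, 0.1, 0.2]
grip_width: 0.0942
wrist orange (425, 134, 10, 8) along 62.0 across -40.2 mm [0.009 0.007] 11.3
wrist orange (439, 85, 65, 56) along 85.3 across -3.0 mm [0.055 0.051] 11.3
wrist orange (431, 85, 14, 4) along 109.5 across -38.5 mm [0.012 0.003] 11.4
wrist green (440, 269, 20, 14) along -87.2 across 1.5 mm [0.019 0.016] 11.0
wrist green (422, 250, 52, 46) along -84.0 across -1.5 mm [0.054 0.053] 101.0
wrist green (411, 232, 11, 10) along -43.4 across -41.1 mm [0.014 0.007] 153.5
wrist blue (429, 143, 64, 106) along 1.1 across -2.4 mm [0.112 0.054] 101.8
top orange (215, 154, 25, 22) along 82.9 across -2.4 mm [0.06  0.055] 93.1
top green (281, 144, 24, 26) along -80.3 across -6.9 mm [0.062 0.059] 101.2
top blue (251, 154, 18, 8) along 0.1 across 2.0 mm [0.044 0.015] 101.8
top blue (238, 147, 44, 25) along -0.5 across -2.2 mm [0.104 0.049] 101.6
```

View pics/wrist11.png

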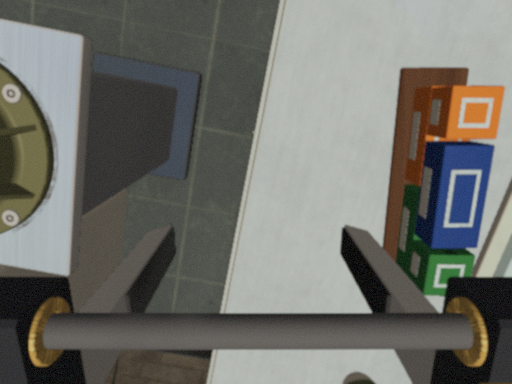

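View pics/top11.png

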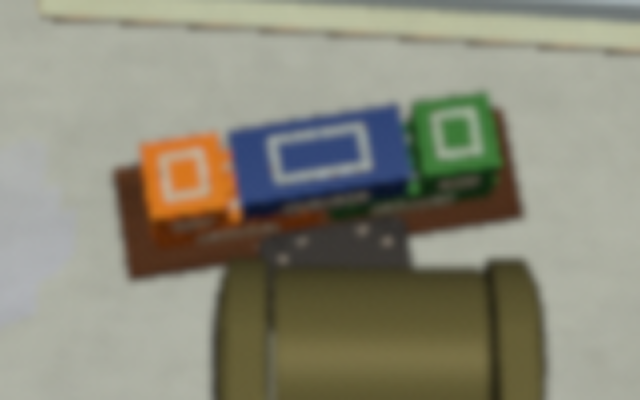

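The zoomed top view shows all five cartons stacked square: orange small at (183,175), blue at (320,155), green small at (455,135). There are small even gaps between them, and the arm is clear.

```bash
python3 -c "
from station import ctrl,status
print(ctrl.hand_in())"
```

```text
the job is handed in; nothing more can be done
None
```

All five cartons are stacked on the board as asked, and the job was handed in at about 25.5 s of the 102 s allowed. The hand-in reports no verdict.

I laid the long orange and long green cartons on their fields, then blue across the joint, then the small orange and small green at its ends. Each was gripped once across its width, with no slips or retries.

**Lower course:** in the top view, right after placing, the long cartons measured within about 2 mm of their field centres and square to the board within about 0.5°.

**Blue:** about 1 mm from the board's centre along its length and 2–3 mm across.

**Small cartons:**
- **Wrist view:** about 85 mm (orange) and 84–87 mm (green) from the board's centre along its length, and within 3 mm of the centre line.
- **Top view:** the final reading disagreed, at 83 mm for orange and 80 mm along, 7 mm across for green. Those colour patches also take in the same-coloured cartons below, so I relied on the wrist view and the placing poses.

I did not measure the cup and pitcher again at the end. No path went near them, and in the last pictures that showed them they stood where they began.

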